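Clip the vacuum cleaner's wheel onto its axle

ROBOT

A 6-joint arm with a two-finger parallel gripper is mounted at the origin on the work surface. World frame = base frame: x ahead of the robot, y to its left, z up, the work surface at z = 0. Lengths are in m, angles in rad, forces in N, time in s.
With the tool pointing down it reaches from about 0.225 to 0.875 m from the base axis. Payload 3.4 kg.
Tool frame: the origin (TCP) lies at the very end of the fingers, on their centre line; the grasp point (between the pads) lies 19 mm behind it (grip_depth is the distance from the TCP to the grasp point, in m); x points along the fingers, z is the direction in which the jaws open and shut, and the axes are right-handed (so a half turn about x gives the same grasp; the last joint's range is limited). The gripper opens to 85 mm and grips with 20 to 120 N. Pads are 22 mm wide; open, the fingers measure 114 mm over their backs; the gripper's body (76 mm by 85 mm) begins 54 mm behind the grasp point. The pads swing forward as they close: fully open they stand 13 mm farther back than shut.
Start: joints at [-0.121, 0.276, 1.505, -0, 1.361, -0.121], TCP at [0.575, -0, 0.205] pointing down, gripper open.
Joint ranges: [-2.89, 2.89], [-0.75, 2.08], [0.22, 2.7], [-1.18, 4.32], [0.11, 2.71], [-2.7, 2.7]. Speed limits (rad/s): [2.57, 2.57, 3.14, 3.14, 3.14, 3.14].

INTERFACE

Orientations are given as a unit quaternion [w, x, y, z].
In Python, from rig import get_state, get_image, sign_off, grip_depth gives the robot as it stands. The module is installed in compiled form; this text tells all that it offers.
- The arm moves only by the tool arm_command, never from a script. Its argument "series" is a list of rows, each an object with "dp": the shift along the tool's x, y, z scaled (see below), a list of three; "angular": the turn, a rotation vector about the tool's x, y, z scaled (see below), a list of three; "gripper": the finger opening in mm, from 0 to 85.4. A call has exactly 8 rows; each row shifts and turns the pose as measured when the row begins, along the tool's axes as they then stand; what a row does not reach is not made up. The controller multiplies each number of a shift by 0.12 m and each number of a turn by 90 degrees. A row lasts 1/8 s, in which the tool goes at most 62.5 mm and 10.7 degrees, less where a joint would pass 70% of its speed; a pose out of reach is approached as far as the arm can. A call with a number of a shift or a turn outside -1 to 1 is refused whole. A call with a gripper value outside its range is refused whole. The fingers move at their own pace and stop on an object; "grip_force" is the grip in N (left out, the last holds). Time passes only in rows, so rows that do not move let the fingers close, or fill a call up. It gives the time, the measured TCP pose, the force and the opening at its end, in the units of the state.
- get_state(): the state, without advancing time (a new reading comes with each control period).
- get_image(name): name is "scene" or "side" or "wrist"; returns a dict with "image" (420x560x3 uint8, blue, green, red), "depth" (420x560 float32, m along the optical axis (not along the pixel's ray), 0 where there is no reading), "mtx" (3x3 intrinsics, pixels), "view" (4x4, takes a point from world to camera coordinates); the wrist camera has in their place "mount" (4x4, takes a point from camera to tool coordinates, whose origin is the TCP and whose axes are the tool frame's). Camera axes: x right, y up, looking along -z (the intrinsics and any distortion apply to the point x, -y, -z); pixel columns grow to the right and rows downward; lengths in m; the calibration is good to about 2 mm. A picture is of the moment at which its call begins: read the wrist's pose just before it.
- sign_off(): hands the job in, once; it reports no verdict.
The state is a dict: "clock": time; "qpos": joint angles; "qd": joint speeds; "effort": joint torques, N m; "position": TCP position; "ee_rot": TCP orientation; "contact_force": force on the tool from outside, world axes, zero at the start; "moment": the same for the moment, N m; "width": finger opening in m.
Only numpy, scipy, OpenCV 4.12 (cv2) and the standard library are available. Lean on these libraries where they do the work, as an engineer would, in place of code of your own. Each camera call takes 0.05 s, during which the arm holds its last target. There are 200 camera calls.

TASK

Pick up the push fork and with its two prongs push the split clip sideways, under the head of the axle, until it snaps fully home around the axle; the axle is loose and slides back before it bears, so go by feel, push with no more than 20 N and keep the fingers off the clip. Then stand the fork upright on its rubber mat again and let go, leaving the other things where they lie.

Things in the scene. Friction and masses are not known exactly. Their poses are not given: they have to be found in the camera images.
- panel: Fixed red side panel of a vacuum cleaner, 270 x 200 x 34 mm, lying flat, its wheel facing up. Origin: underside, near below the axle; x: the way the clip is to be pushed, roughly. The wheel's top face is flat, level, 124 mm across, 78 mm above the origin; around it there is nothing higher than 40 mm. The clip lies on it, on the -x side of the axle.
- axle_foot (a point): Point on the upright steel axle's centre line at the height of the wheel's face. A neck (groove) 12 mm in diameter rises 8 mm from the face; above it a head 18 mm in diameter, up to 18 mm above the face. The axle is loose in a slot: pushed with about 3 N it slides along the panel's +x by an unknown 0 to 20 mm until it bears firmly, and stays there.
- clip: Split clip of dark oiled spring steel, 6 mm thick, flat on the wheel's face. Origin: underside, centre of the seat for the axle's neck; x points out of its 8 mm mouth, roughly to the axle. The two jaws end at x = 8.5 mm. They touch the neck 11 mm before home, spread under a push of roughly 6 to 10 N and snap shut about 5 mm before home; home, the clip stops hard on the neck.
- clip_back (a point): Middle of the clip's straight rear face (34 mm wide, 14 mm behind the seat's centre), 3 mm above its underside; axes as the clip's. From it a round tail 12 mm wide sticks out 7 mm backwards in the middle; the prongs bear on the face on either side of the tail.
- fork: Push fork, about 150 g, standing upright. Origin: centre of the underside below the handle; z up, x to the prongs. Wooden handle 26 (x) by 20 mm (y), 5 to 90 mm high, on a steel foot 5 mm thick, 36 mm wide, x = -30 to 16 mm. At 22 to 28 mm height a level 12 mm bar leads from it to two flat prongs: x = 62 to 88 mm, each 7 mm wide, with a 16 mm slot between them that straddles the clip's tail.
- mat: Fixed black rubber mat, 150 x 130 mm, 3 mm thick, where the fork belongs. Origin: centre of its underside.
- tin: Bystander: the open round aluminium tin, 90 mm across, 55 mm high; origin under its centre. Leave alone.
- tumbler: Bystander: the glass tumbler, 68 mm across, 90 mm high; origin under its centre. Leave alone.
- washer: Bystander: the loose plain washer lying on the panel, a plain steel ring 30 mm across, 4 mm thick, far from the axle; origin under its centre. Leave alone.
- driver: Bystander: the screwdriver, lies on the bench; origin about mid-length. Leave alone.
- impeller: Bystander: the black fan impeller, 96 mm across, 30 mm high; origin under its centre. Leave alone.
- drill: Bystander: the cordless drill, about 190 mm long, 50 mm high, lying on its side; origin under its body. Leave alone.
- scissors: Bystander: the scissors, about 150 mm long, 9 mm high, lying on the bench; origin near the pivot. Leave alone.
There are look-alikes about, which are no part of the job. Of the things that look like the fork, take the one that is farthest to the robot's left at the start.

How it is judged:
On the way, in this order (a step that is already met when the one before it is completed fails the run):
1. the fork is picked up off its mat (z of fork in the frame of mat above 0.03 m), for 0.1 s.
2. the clip is snapped home around the axle's neck, flat on the wheel (horizontal distance between clip and axle_foot below 0.0025 m and z of clip in the frame of axle_foot below 0.003 m and angle between clip's own z axis and vertical below 0.1 rad), for 0.2 s.
At the end, for the whole second after the job is handed in: The clip's seat is within 2.5 mm of the axle's centre line, flat on the wheel's face (raised under 3 mm, tilted under 0.1 rad) and at rest; the fork stands upright (within 0.1 rad) and still on the mat, its handle's centre within 60 mm of the mat's centre along each side of the mat, released (all of step 2 and linear speed of each of clip, fork below 0.02 m/s and x of fork in the frame of mat between -0.06 and 0.06 m and y of fork in the frame of mat between -0.06 and 0.06 m and z of fork in the frame of mat below 0.006 m and angle between fork's own z axis and vertical below 0.1 rad); the robot touches nothing.
It fails at once if the clip is pushed by the fork with more than 22 N (contact force between fork and clip above 22 N).
It fails at once if the fingers touch the clip (contact force between the arm and clip above 0.3 N).
It fails at once if the gripper strikes the panel, wheel or axle (contact force between the arm and panel above 10 N).
It fails at once if another thing is moved by more than 20 mm (distance of any of tin, tumbler, washer, driver, impeller, drill, scissors from where it was at the start of the episode above 0.02 m).
It also fails if it takes over 56 s, if anything falls off the work surface, if the arm or the gripper's body presses on something with over 40 N, if the wrist force passes 120 N, or if a joint passes its speed limit or range.

## Working session

There is one attempt and no reset: what is moved stays moved. The work goes in short steps, Python scripts to look and compute and a tool call to move; the robot and the scene stay as the last step left them, time stands still between calls to the robot, and variables do not carry over. Pictures are saved under pics/ and viewed, about 8 in all and at most 12, crops included, and the job is handed in when it is done.

Besides the shell and the picture viewer there is one more tool, called after "Call:" as name([rows], argument=value, ...), one row to a line, values as JSON. arm_command: Moves the arm, as the interface text tells. Its arguments: {"type":"object","properties":{"series":{"type":"array","items":{"type":"object","properties":{"dp":{"type":"array","items":{"type":"number"}},"angular":{"type":"array","items":{"type":"number"}},"gripper":{"type":"number"}}}},"grip_force":{"type":"number"}},"required":["series"]}

```bash
mkdir -p pics; cat > h.py <<'E'
import numpy as np, cv2
from rig import *
from scipy.spatial.transform import Rotation as R
def snap(name):
    s=get_state(); d=get_image(name)
    if 'view' in d: T=np.linalg.inv(d['view'])
    else:
        q=s['ee_rot']; W=np.eye(4); W[:3,:3]=R.from_quat([q[1],q[2],q[3],q[0]]).as_matrix(); W[:3,3]=s['position']; T=W@d['mount']
    d['T']=T; return d
def onplane(d,u,v,z):
    m=d['mtx']; r=d['T'][:3,:3]@np.array([(u-m[0,2])/m[0,0],-(v-m[1,2])/m[1,1],-1.]); o=d['T'][:3,3]
    return o+r*(z-o[2])/r[2]
def pts(d):
    m=d['mtx']; h,w=d['depth'].shape; u,v=np.meshgrid(np.arange(w),np.arange(h)); z=d['depth']
    P=np.stack([(u-m[0,2])/m[0,0]*z,-(v-m[1,2])/m[1,1]*z,-z],-1)
    return P@d['T'][:3,:3].T+d['T'][:3,3]
def proj(d,p):
    c=np.linalg.inv(d['T'])@np.r_[p,1]; m=d['mtx']; return m[0,2]+m[0,0]*c[0]/-c[2], m[1,2]-m[1,1]*c[1]/-c[2]
def save(d,n): np.savez(n,**{k:v for k,v in d.items() if isinstance(v,np.ndarray)})
E
python3 - <<'E'
from h import *
for n in ('scene','side'):
    d=snap(n); save(d,n+'0.npz'); cv2.imwrite(f'pics/{n}0.png',d['image']); print(n,d.keys(),d['mtx'],d['T'].round(3))
print(get_state())
E
```

```text
scene dict_keys(['image', 'depth', 'mtx', 'view', 'T']) [[425.60129763   0.         283.71924897]
 [  0.         425.60129763 218.01660729]
 [  0.           0.           1.        ]] [[ 0.879 -0.372  0.3    0.832]
 [ 0.477  0.705 -0.525 -0.456]
 [-0.016  0.604  0.797  0.836]
 [ 0.     0.     0.     1.   ]]
side dict_keys(['image', 'depth', 'mtx', 'view', 'T']) [[534.20222185   0.         282.61404877]
 [  0.         534.20222185 204.10567123]
 [  0.           0.           1.        ]] [[ 0.995  0.046 -0.093  0.407]
 [-0.103  0.552 -0.827 -1.155]
 [ 0.014  0.833  0.554  0.883]
 [ 0.     0.     0.     1.   ]]
{'clock': 0.1, 'qpos': array([-1.21014055e-01,  2.76571091e-01,  1.50598800e+00,  2.43222463e-05,
        1.36069769e+00, -1.20992632e-01]), 'qd': array([-0.00022599, -0.00295754, -0.00096811,  0.00068123,  0.00022063,
       -0.00026366]), 'effort': array([ 1.55745878e-03, -4.17697620e+01, -2.46405226e+01, -1.74112388e-04,
        5.80947395e-03,  2.85749664e-07]), 'position': array([5.74502014e-01, 5.64438505e-05, 2.04611196e-01]), 'ee_rot': array([7.06523496e-01, 8.87412684e-05, 7.07689577e-01, 6.99921894e-05]), 'contact_force': array([ 0.77743049,  0.3740653 , -0.54006835]), 'moment': array([-0.00571919, -0.0327802 ,  0.02128214]), 'width': 0.0854798615585671}
```

View pics/scene0.png

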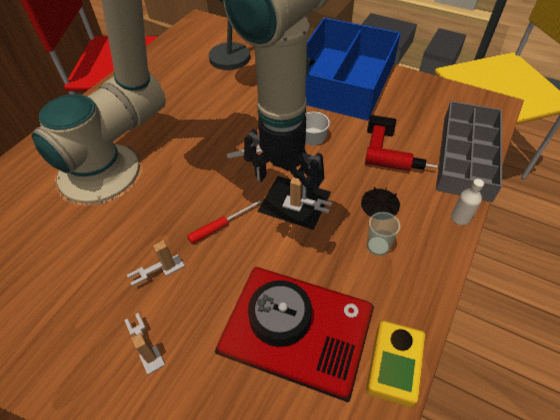

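View pics/side0.png

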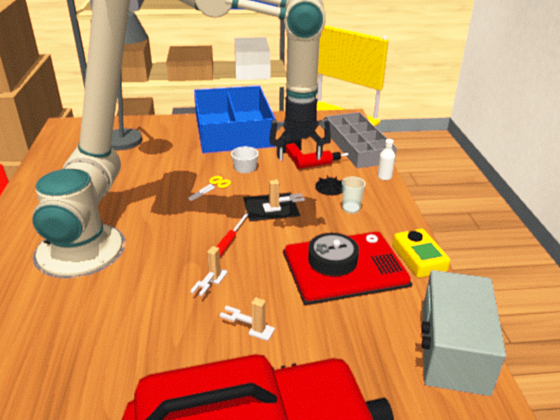

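The scene view shows three fork look-alikes: A on the black mat at (297,195), B at (165,258) and C at (145,345). The robot's left is +y, so I'll compute their y values. A looks farthest left, and it's the one on the mat. The clip is at about (265,303), left of the axle at (283,308) on the wheel.

```bash
python3 - <<'E'
from h import *
d=dict(np.load('scene0.npz')); s=dict(np.load('side0.npz'))
for n,u,v,z in [('A',296,183,.09),('B',163,245,.09),('C',141,333,.09),('wheel',280,312,.078),('axle',283,308,.096),('clip',265,303,.084),('washer',351,311,.038)]:
    P=pts(d)[v,u]; print(n,P.round(3),onplane(d,u,v,z).round(3))
P=pts(d); img=d['image']
# mat: dark pixels at height ~3mm around A
a=P[183,296]; hsv=cv2.cvtColor(img,cv2.COLOR_BGR2HSV)
near=np.hypot(P[...,0]-a[0],P[...,1]-a[1])<.14
m=(near&(hsv[...,2]<60)&(abs(P[...,2]-.003)<.008)).astype(np.uint8)
print(m.sum()); q=P[m>0][:,:2].astype(np.float32); print('mat',cv2.minAreaRect(q))
h=near&(abs(P[...,2]-.09)<.012); print('top', P[h].mean(0), h.sum())
b=near&(abs(P[...,2]-.028)<.006)&(hsv[...,2]>90); print('bar',np.c_[P[b].min(0),P[b].max(0)],b.sum(), P[b].mean(0))
c1=cv2.resize(img[150:235,230:345],None,fx=5,fy=5,interpolation=cv2.INTER_CUBIC)
c2=cv2.resize(img[270:350,235:325],None,fx=5,fy=5,interpolation=cv2.INTER_CUBIC)
c=np.zeros((600,800,3),np.uint8); 
o=np.zeros((425,1030,3),np.uint8); o[:,:575]=c1; o[:400,580:580+450]=c2
cv2.imwrite('pics/crop1.png',cv2.resize(o,None,fx=.77,fy=.77))
E
```

```text
A [0.529 0.136 0.095] [0.527 0.14  0.09 ]
B [ 0.358 -0.145  0.088] [ 0.36  -0.146  0.09 ]
C [ 0.414 -0.308  0.029] [ 0.446 -0.319  0.09 ]
wheel [ 0.648 -0.157  0.077] [ 0.648 -0.158  0.078]
axle [ 0.653 -0.154  0.093] [ 0.654 -0.155  0.096]
clip [ 0.613 -0.154  0.076] [ 0.615 -0.158  0.084]
washer [ 0.763 -0.07   0.031] [ 0.764 -0.073  0.038]
1586
mat ((0.5130655765533447, 0.1737598478794098), (0.15084780752658844, 0.1741575300693512), 6.20252799987793)
top [0.52574785 0.13944057 0.08864682] 95
bar [[0.51407672 0.61263195]
 [0.13223334 0.17126093]
 [0.02220214 0.03395124]] 186 [0.56828696 0.14855083 0.02913409]
```

View pics/crop1.png

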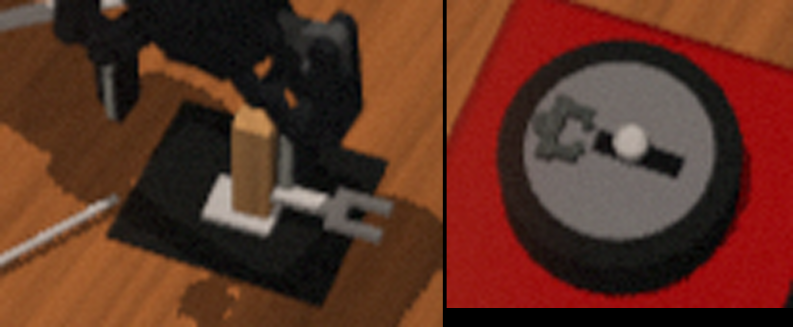

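The crop confirms it: fork A stands on the mat, handle at y = +0.139, against -0.145 for B and about -0.31 for C. It's the farthest left, so A is the one. The clip's mouth faces the axle, which sits near one end of a slot. Next I'll get the headings and the wrist camera's mount.

```bash
python3 - <<'E'
from h import *
d=dict(np.load('scene0.npz'))
P=pts(d); hsv=cv2.cvtColor(d['image'],cv2.COLOR_BGR2HSV)
b=(np.hypot(P[...,0]-.527,P[...,1]-.139)<.12)&(abs(P[...,2]-.028)<.006)&(hsv[...,2]>90)&(P[...,0]>.545)
q=P[b][:,:2]; c=q.mean(0); w,V=np.linalg.eigh(np.cov((q-c).T)); print('barPCA',c,np.degrees(np.arctan2(*V[::-1,1])),w, c-[.527,.139], np.degrees(np.arctan2(c[1]-.139,c[0]-.527)))
f=lambda x,y,z:onplane(d,235+(x-446.6)/3.85,270+y/3.85,z)
a,e=f(597,140,.078),f(683,168,.078); print('slot',a,e,np.degrees(np.arctan2(e[1]-a[1],e[0]-a[0])),np.linalg.norm(e-a))
print('clip',f(566,130,.084),'axle',f(631,140,.096),'prongtips',[onplane(d,230+x/3.85,150+y/3.85,.028) for x,y in((390,203),(380,240),(233,115))])
# mat corners
print('mat',[onplane(d,230+x/3.85,150+y/3.85,.003).round(3) for x,y in((182,100),(388,160),(322,305),(108,237))])
w=snap('wrist'); print(w['mount'].round(3),w['mtx'].round(1))
E
```

```text
barPCA [0.58026492 0.15198936] -170.71355749040893 [7.79570249e-05 3.24840648e-04] [0.05326492 0.01298936] 13.704840191826055
slot [ 0.6323884  -0.15319284  0.078     ] [ 0.6774291  -0.14623024  0.078     ] 8.787491548332342 0.04557567434468913
clip [ 0.61761793 -0.15816284  0.084     ] axle [ 0.65182986 -0.15252783  0.096     ] prongtips [array([0.60822946, 0.17242469, 0.028     ]), array([0.61517162, 0.14239443, 0.028     ]), array([0.48463205, 0.19256133, 0.028     ])]
mat [array([0.436, 0.209, 0.003]), array([0.585, 0.225, 0.003]), array([0.598, 0.097, 0.003]), array([0.452, 0.081, 0.003])]
[[ 0.     0.281 -0.96  -0.168]
 [ 0.     0.96   0.281  0.072]
 [ 1.    -0.     0.     0.   ]
 [ 0.     0.     0.     1.   ]] [[326.6   0.  278.2]
 [  0.  326.6 208.8]
 [  0.    0.    1. ]]
```

Call:
arm_command([
  {"dp": [0.04,-0.36,0.1],"angular": [0,0,0],"gripper": 85},
  {"dp": [0.04,-0.36,0.1],"angular": [0,0,0],"gripper": 85},
  {"dp": [0.04,-0.36,0.1],"angular": [0,0,0],"gripper": 85},
  {"dp": [0.04,-0.36,0.1],"angular": [0,0,0],"gripper": 85},
  {"dp": [0.04,-0.36,0.1],"angular": [0,0,0],"gripper": 85},
  {"dp": [0,0,0],"angular": [0,0,0],"gripper": 85},
  {"dp": [0,0,0],"angular": [0,0,0],"gripper": 85},
  {"dp": [0,0,0],"angular": [0,0,0],"gripper": 85},
])

```text
clock: 1.15
position: [0.6351, -0.2195, 0.1764]
ee_rot: [0.705, 0.0, 0.709, 0.003]
contact_force: [-0.0, 0.6, -0.8]
width: 0.0848
```

```bash
python3 - <<'E'
from h import *
d=snap('wrist'); save(d,'w1.npz'); s=get_state(); print(s['position'],s['ee_rot'],s['clock'],s['contact_force'])
u,v=map(int,proj(d,[.64,-.155,.08])); print(u,v)
c=d['image'][max(v-65,0):v+65,max(u-90,0):u+90]; print(max(v-65,0),max(u-90,0))
cv2.imwrite('pics/w1.png',cv2.resize(c,None,fx=4,fy=4,interpolation=cv2.INTER_CUBIC))
E
```

```text
[ 0.63508894 -0.21922833  0.17653901] [7.05064538e-01 3.54007456e-04 7.09138020e-01 2.67211033e-03] 1.2 [-0.45955642 -0.6291637   0.63664147]
285 123
58 195
```

View pics/w1.png

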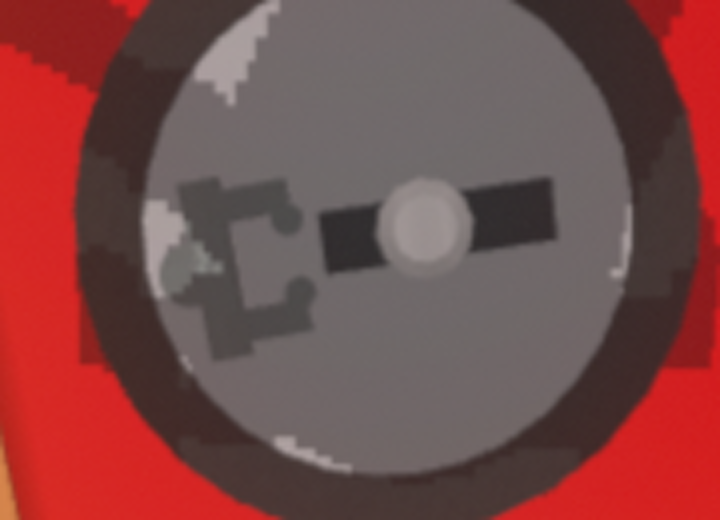

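```bash
python3 - <<'E'
from h import *
d=dict(np.load('w1.npz'))
f=lambda x,y,z:onplane(d,195+x/4-.4,58+y/4-.4,z)[:2]
ang=lambda a:np.degrees(np.arctan2(a[1],a[0])).round(2)
r1,r2=f(178,185,.084),f(213,360,.084); m=(r1+r2)/2; e=r1-r2
j1,j2=f(287,215,.084),f(301,291,.084)
print('rear',r1,r2,'mid',m,'w',np.linalg.norm(e),'heading',ang(e)-90)
print('jaws mid',(j1+j2)/2,'dir',ang((j1+j2)/2-m),np.linalg.norm((j1+j2)/2-m))
tl=f(162,275,.084); print('tail',tl,ang(m-tl),np.linalg.norm(m-tl))
s=[f(*p,.078) for p in((320,213),(327,272),(551,178),(556,240))]
a,b=(s[0]+s[1])/2,(s[2]+s[3])/2; print('slot',a,b,np.linalg.norm(b-a),ang(b-a))
ax=f(425,226,.096); print('axle',ax,'m->ax',ang(ax-m),np.linalg.norm(ax-m),'head d',np.linalg.norm(f(377,226,.096)-f(473,226,.096)))
print('wheel rim', f(143,240,.078),f(632,240,.078))
P=pts(d); print(P[58+75,195+115], P[58+56,195+106],P[58+90,195+60])
E
```

```text
rear [ 0.60459774 -0.14073035] [ 0.61051687 -0.17357769] mid [ 0.6075573  -0.15715402] w 0.03337640079600993 heading 10.219999999999999
jaws mid [ 0.62661128 -0.15320704] dir 11.7 0.019458486030511122
tail [ 0.60099656 -0.15735148] 1.72 0.0065637115239157735
slot [ 0.63220478 -0.15127519] [ 0.67710319 -0.14483344] 0.04535816731549702 8.16
axle [ 0.6510101  -0.14810284] m->ax 11.77 0.04438546424588968 head d 0.017539779040887864
wheel rim [ 0.59667082 -0.15087998] [ 0.69278649 -0.15057661]
[ 0.65971439 -0.16249984  0.077811  ] [ 0.65107359 -0.14803417  0.09673453] [ 0.61569407 -0.17445027  0.07797925]
```

Seen from above, the clip's rear-face middle is at (0.6076, -0.1572), heading about 10.5°. The axle is at (0.651, -0.148), and the slot heads 8.2°. The sizes agree with the text: rear face 33.4 mm against 34, head 17.5 against 18. Now to fork A.

```bash
cat >> h.py <<'E'
def plan(p,hz,n,s=None):
    """rows to bring TCP to p with tool x down and tool z heading hz deg, in n rows"""
    s=s or get_state(); q=s['ee_rot']; M0=R.from_quat([q[1],q[2],q[3],q[0]])
    h=np.radians(hz); z=np.array([np.cos(h),np.sin(h),0]); x=np.array([0,0,-1.]); M1=R.from_matrix(np.c_[x,np.cross(z,x),z])
    rv=(M0.inv()*M1).as_rotvec(); dp=np.array(p)-s['position']
    print('err mm',(dp*1e3).round(1),'rot deg',np.degrees(rv).round(1),'F',np.round(s['contact_force'],1),'t',s['clock'],'w',round(s['width'],4))
    for i in range(n):
        M=M0*R.from_rotvec(rv*i/n); print((M.inv().apply(dp/n)/.12).round(3),(np.degrees(rv)/n/90).round(3))
E
python3 -c "
from h import *
plan([.527,.139,.14],-77.5,8)"
```

```text
err mm [-108.1  358.2  -36.5] rot deg [77.7 -0.4  0. ] F [-0.5 -0.6  0.6] t 1.2 w 0.085
[ 0.04   0.373 -0.111] [ 0.108 -0.001  0.   ]
[ 0.04   0.349 -0.173] [ 0.108 -0.001  0.   ]
[ 0.04   0.315 -0.229] [ 0.108 -0.001  0.   ]
[ 0.04   0.272 -0.279] [ 0.108 -0.001  0.   ]
[ 0.039  0.221 -0.321] [ 0.108 -0.001  0.   ]
[ 0.039  0.164 -0.354] [ 0.108 -0.001  0.   ]
[ 0.039  0.102 -0.376] [ 0.108 -0.001  0.   ]
[ 0.038  0.037 -0.388] [ 0.108 -0.001  0.   ]
```

Call:
arm_command([
  {"dp": [0.04,0.37,-0.11],"angular": [0.108,0,0],"gripper": 85},
  {"dp": [0.04,0.35,-0.17],"angular": [0.108,0,0],"gripper": 85},
  {"dp": [0.04,0.315,-0.23],"angular": [0.108,0,0],"gripper": 85},
  {"dp": [0.04,0.27,-0.28],"angular": [0.108,0,0],"gripper": 85},
  {"dp": [0.04,0.22,-0.32],"angular": [0.108,0,0],"gripper": 85},
  {"dp": [0.04,0.165,-0.355],"angular": [0.108,0,0],"gripper": 85},
  {"dp": [0.04,0.1,-0.375],"angular": [0.108,0,0],"gripper": 85},
  {"dp": [0.04,0.04,-0.39],"angular": [0.108,0,0],"gripper": 85},
])

```text
clock: 2.2
position: [0.5295, 0.1555, 0.1428]
ee_rot: [0.542, 0.456, 0.542, -0.452]
contact_force: [0.8, 0.0, 0.4]
width: 0.085
```

```bash
python3 - <<'E'
from h import *
d=snap('wrist'); save(d,'w2.npz'); plan([.527,.139,.14],-77.5,1)
for p in ([.527,.139,.093],[.61,.157,.031]): print(proj(d,p))
cv2.imwrite('pics/w2.png',d['image'])
E
```

```text
err mm [  0.3 -22.4  -2.2] rot deg [-2.6 -0.6 -0.1] F [-1.3  3.8 -0.6] t 2.25 w 0.0853
[ 0.016 -0.03   0.185] [-0.029 -0.007 -0.001]
(np.float64(301.1861043791368), np.float64(226.9257582218146))
(np.float64(294.4666235718793), np.float64(103.5748179291494))
```

View pics/w2.png

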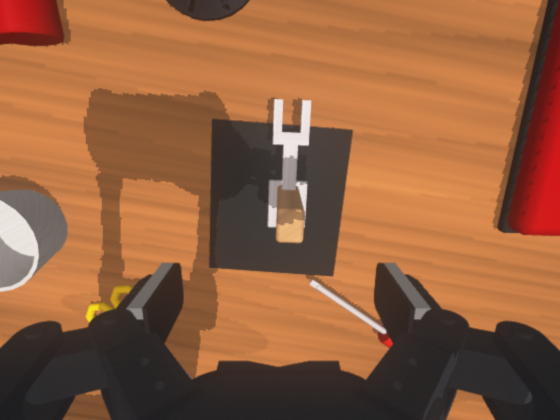

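```bash
python3 - <<'E'
from h import *
d=dict(np.load('w2.npz'))
f=lambda u,v,z:onplane(d,u,v,z)[:2]
hc=f(290,232.5,.093); t=(f(278.5,99.5,.031)+f(306.5,100.5,.031))/2; s=(f(292,138,.031)); 
print('handle',hc,'tips',t,'len',np.linalg.norm(t-hc),'head',np.degrees(np.arctan2(*(t-hc)[::-1])), 'tipspread',np.linalg.norm(f(278.5,99.5,.031)-f(306.5,100.5,.031)))
fb=[f(268,227,.008),f(269,182,.008),f(306,182,.008)];print('foot',fb,np.degrees(np.arctan2(*(fb[1]-fb[0])[::-1])))
c=[f(*p,.003) for p in((212,120),(352,130),(333,276),(210,267))]; print('mat',np.mean(c,0),[np.degrees(np.arctan2(*v[::-1])).round(1) for v in (c[0]-c[3],c[1]-c[2],c[0]-c[1])],c)
plan([*hc,.034],np.degrees(np.arctan2(*(t-hc)[::-1]))-90,4)
E
```

```text
handle [0.52149612 0.14599645] tips [0.61244192 0.15909667] len 0.09188445745735645 head 8.19674911215935 tipspread 0.02281531091391842
foot [array([0.49304878, 0.15991963]), array([0.53748471, 0.16647976]), array([0.54362744, 0.13212888])] 8.397983560581082
mat [0.51727286 0.15563467] [np.float64(6.1), np.float64(6.0), np.float64(96.1)] [array([0.58393103, 0.22720746]), array([0.59766143, 0.09965243]), array([0.44999417, 0.08407122]), array([0.43750481, 0.21160758])]
err mm [  -5.2  -15.4 -108.2] rot deg [ 1.7 -0.6 -0.1] F [-1.3  3.8 -0.6] t 2.25 w 0.0853
[ 0.225 -0.017  0.032] [ 0.005 -0.002 -0.   ]
[ 0.225 -0.016  0.032] [ 0.005 -0.002 -0.   ]
[ 0.225 -0.016  0.031] [ 0.005 -0.002 -0.   ]
[ 0.225 -0.016  0.031] [ 0.005 -0.002 -0.   ]
```

Call:
arm_command([
  {"dp": [0,-0.047,0.122],"angular": [0.01,-0.006,0],"gripper": 85},
  {"dp": [0,0,0],"angular": [0.008,0,0],"gripper": 85},
  {"dp": [0.12,0,0],"angular": [0,0,0],"gripper": 85},
  {"dp": [0.24,0,0],"angular": [0,0,0],"gripper": 85},
  {"dp": [0.24,0,0],"angular": [0,0,0],"gripper": 85},
  {"dp": [0.18,0,0],"angular": [0,0,0],"gripper": 85},
  {"dp": [0.1,0,0],"angular": [0,0,0],"gripper": 85},
  {"dp": [0,0,0],"angular": [0,0,0],"gripper": 85},
])

```text
clock: 3.25
position: [0.5237, 0.1428, 0.0316]
ee_rot: [0.535, 0.464, 0.534, -0.462]
contact_force: [-0.0, -0.0, -0.0]
width: 0.0848
```

```bash
python3 -c "
from h import *
plan([.524,.146,.034],-81,1); print(get_state()['position'])"
```

```text
err mm [0.3 3.2 2.4] rot deg [-0.8 -0.  -0.2] F [-0. -0. -0.] t 3.25 w 0.0848
[-0.02   0.007 -0.026] [-0.009 -0.    -0.002]
[0.5236758  0.1427665  0.03160591]
```

Correct the small error, raise 2 mm, then close firmly and lift.

Call:
arm_command([
  {"dp": [-0.02,0.007,-0.026],"angular": [-0.005,0,0],"gripper": 85},
  {"dp": [0,0,0],"angular": [0,0,0],"gripper": 10},
  {"dp": [0,0,0],"angular": [0,0,0],"gripper": 10},
  {"dp": [0,0,0],"angular": [0,0,0],"gripper": 10},
  {"dp": [0,0,0],"angular": [0,0,0],"gripper": 10},
  {"dp": [0,0,0],"angular": [0,0,0],"gripper": 10},
  {"dp": [0,0,0],"angular": [0,0,0],"gripper": 10},
  {"dp": [0,0,0],"angular": [0,0,0],"gripper": 10},
], grip_force=100)

```text
clock: 4.25
position: [0.5265, 0.1466, 0.037]
ee_rot: [0.538, 0.463, 0.534, -0.458]
contact_force: [0.4, -0.2, -0.4]
width: 0.0188
```

```bash
python3 -c "
from h import *
plan([.524,.146,.034],-81,1); print(get_state()['position'])
print('lift');p=get_state()['position'];plan([p[0],p[1],.15],-81,4)"
```

```text
err mm [-2.5 -0.6 -3. ] rot deg [-0.3 -0.  -0.5] F [ 0.4 -0.2 -0.4] t 4.25 w 0.0188
[ 0.025 -0.022  0.001] [-0.004 -0.    -0.006]
[0.52650125 0.14655195 0.03700839]
lift
err mm [  0.   0. 113.] rot deg [-0.3 -0.  -0.5] F [ 0.4 -0.2 -0.4] t 4.25 w 0.0188
[-0.235  0.002 -0.   ] [-0.001 -0.    -0.001]
[-0.235  0.002 -0.   ] [-0.001 -0.    -0.001]
[-0.235  0.001 -0.   ] [-0.001 -0.    -0.001]
[-0.235  0.001 -0.   ] [-0.001 -0.    -0.001]
```

Call:
arm_command([
  {"dp": [-0.1,0,0],"angular": [0,0,-0.005],"gripper": 10},
  {"dp": [-0.235,0,0],"angular": [0,0,0],"gripper": 10},
  {"dp": [-0.235,0,0],"angular": [0,0,0],"gripper": 10},
  {"dp": [-0.235,0,0],"angular": [0,0,0],"gripper": 10},
  {"dp": [-0.13,-0.03,0.15],"angular": [0,0,0],"gripper": 10},
  {"dp": [0,-0.07,0.3],"angular": [0,0,0],"gripper": 10},
  {"dp": [0,-0.07,0.3],"angular": [0,0,0],"gripper": 10},
  {"dp": [0,-0.05,0.2],"angular": [0,0,0],"gripper": 10},
], grip_force=120)

```text
clock: 5.25
position: [0.5131, 0.0239, 0.1485]
ee_rot: [0.535, 0.456, 0.539, -0.463]
contact_force: [0.2, 0.6, -2.5]
width: 0.0182
```

```bash
python3 -c "
from h import *
print(get_state()['position']);plan([.509,-.175,.135],-79.8,8)"
```

```text
[0.5130722  0.0239191  0.14845768]
err mm [  -4.1 -198.9  -13.5] rot deg [-1.3  0.1  0.6] F [ 0.2  0.6 -2.5] t 5.25 w 0.0182
[ 0.015 -0.036  0.204] [-0.002  0.     0.001]
[ 0.015 -0.037  0.204] [-0.002  0.     0.001]
[ 0.015 -0.037  0.204] [-0.002  0.     0.001]
[ 0.015 -0.038  0.204] [-0.002  0.     0.001]
[ 0.014 -0.038  0.204] [-0.002  0.     0.001]
[ 0.014 -0.039  0.204] [-0.002  0.     0.001]
[ 0.014 -0.04   0.203] [-0.002  0.     0.001]
[ 0.014 -0.04   0.203] [-0.002  0.     0.001]
```

Call:
arm_command([
  {"dp": [0,-0.045,0.25],"angular": [-0.003,0,0.003],"gripper": 10},
  {"dp": [0,-0.054,0.3],"angular": [-0.003,0,0.002],"gripper": 10},
  {"dp": [0,-0.054,0.3],"angular": [-0.003,0,0.002],"gripper": 10},
  {"dp": [0.03,-0.054,0.3],"angular": [-0.003,0,0],"gripper": 10},
  {"dp": [0.04,-0.054,0.3],"angular": [-0.003,0,0],"gripper": 10},
  {"dp": [0.04,-0.03,0.12],"angular": [0,0,0],"gripper": 10},
  {"dp": [0,0,0],"angular": [0,0,0],"gripper": 10},
  {"dp": [0,0,0],"angular": [0,0,0],"gripper": 10},
])

```text
clock: 6.25
position: [0.5001, -0.1803, 0.1304]
ee_rot: [0.538, 0.452, 0.545, -0.458]
contact_force: [0.1, 0.0, -1.5]
width: 0.0185
```

```bash
python3 - <<'E'
from h import *
d=snap('wrist'); save(d,'w3.npz'); print(get_state()['position']);plan([.509,-.175,.135],-79.8,1)
cv2.imwrite('pics/w3.png',d['image'])
i=d['image'][20:240,180:400]; cv2.imwrite('pics/w3c.png',cv2.resize(i,None,fx=2.7,fy=2.7,interpolation=cv2.INTER_CUBIC))
E
```

```text
[ 0.5001046  -0.18007315  0.1304068 ]
err mm [8.9 5.1 4.6] rot deg [-0.2 -0.1  0.7] F [ 0.1  0.2 -2.7] t 6.3 w 0.0183
[-0.039  0.08  -0.029] [-0.003 -0.001  0.008]
```

View pics/w3c.png

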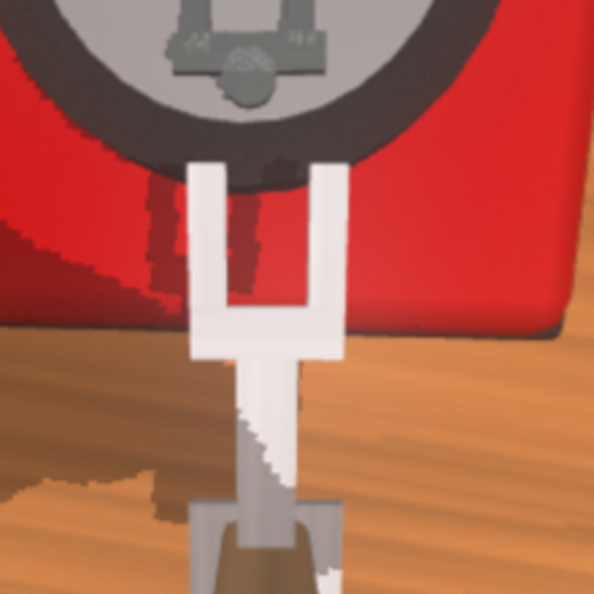

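The fork is held straight, with the prong tips at crop y ≈ 163 and the clip's rear edge at y ≈ 74. I'll measure the prong height and the lateral offset next.

```bash
python3 - <<'E'
from h import *
d=dict(np.load('w3.npz')); P=pts(d)
g=lambda x,y:(180+x/2.7-.3,20+y/2.7-.3)
def reg(x0,x1,y0,y1):
    a,b=g(x0,y0),g(x1,y1); return P[round(a[1]):round(b[1])+1,round(a[0]):round(b[0])+1].reshape(-1,3)
for n,r in(('L tip',(195,218,170,200)),('R tip',(318,340,170,200)),('Lroot',(195,218,270,300)),('Rroot',(318,340,270,300)),('crossbar',(200,335,320,345)),('wheel',(200,300,112,118)),('clip',(190,310,40,60))): print(n,np.median(reg(*r)[:,2]).round(4))
z=np.median(reg(195,340,170,200)[:,2]); zt=np.median(np.r_[reg(195,218,165,200),reg(318,340,165,200)][:,2]); print('zt',zt)
f=lambda x,y,z:onplane(d,*g(x,y),z)[:2]
t1,t2=(f(187,163,zt)+f(226,163,zt))/2,(f(309,163,zt)+f(349,163,zt))/2; t=(t1+t2)/2
r1,r2=f(172,73,.084),f(327,75,.084); m=(r1+r2)/2
ang=lambda a:np.degrees(np.arctan2(a[1],a[0])).round(2)
cb=(f(191,357,zt)+f(344,357,zt))/2
print('tips',t,'spread',np.linalg.norm(t1-t2),'axis',ang(t1-t2)-90,ang(t-cb),np.linalg.norm(t-cb),'rear',m,ang(r1-r2)-90,np.linalg.norm(r1-r2))
tl=f(249,107,.081);print('tail end',tl)
th=np.radians(10.2);u=np.array([np.cos(th),np.sin(th)]);n=np.array([-u[1],u[0]])
print('tip->rear fwd,left',(m-t)@u,(m-t)@n, 'tip-TCP',t-get_state()['position'][:2],np.linalg.norm(t-get_state()['position'][:2]),ang(t-get_state()['position'][:2]))
E
```

```text
L tip 0.1222
R tip 0.1221
Lroot 0.1226
Rroot 0.1225
crossbar 0.1226
wheel 0.0777
clip 0.0834
zt 0.12211221904086401
tips [ 0.58615243 -0.16527297] spread 0.02274415038100173 axis 9.920000000000002 9.88 0.03575965831047764 rear [ 0.60643454 -0.15766166] 9.25 0.03409451257587813
tail end [ 0.60023454 -0.15853639]
tip->rear fwd,left 0.02130941140390276 0.003899361992524792 tip-TCP [0.08604783 0.01480018] 0.08731136901233412 9.76
```

Call:
arm_command([
  {"dp": [0,0.05,-0.018],"angular": [0,0,0.007],"gripper": 10},
  {"dp": [0,0.05,-0.017],"angular": [0,0,0],"gripper": 10},
  {"dp": [0.06,0,0],"angular": [0,0,0],"gripper": 10},
  {"dp": [0.1,0,0],"angular": [0,0,0],"gripper": 10},
  {"dp": [0.08,0,0],"angular": [0,0,0],"gripper": 10},
  {"dp": [0.04,0,0],"angular": [0,0,0],"gripper": 10},
  {"dp": [0,0,0],"angular": [0,0,0],"gripper": 10},
  {"dp": [0,0,0],"angular": [0,0,0],"gripper": 10},
])

```text
clock: 7.3
position: [0.512, -0.1704, 0.0941]
ee_rot: [0.541, 0.454, 0.543, -0.453]
contact_force: [-0.0, -0.4, -0.8]
width: 0.018
```

```bash
python3 - <<'E'
from h import *
d=snap('wrist'); save(d,'w4.npz'); print(get_state()['position']);plan([.5111,-.174,.0937],-80.2,1)
i=d['image'][0:220,180:400]; cv2.imwrite('pics/w4c.png',cv2.resize(i,None,fx=2.7,fy=2.7,interpolation=cv2.INTER_CUBIC))
E
```

```text
[ 0.51195248 -0.17039591  0.09416199]
err mm [-0.9 -3.6 -0.5] rot deg [ 0.4 -0.2  0.1] F [-0.1 -1.  -2.5] t 7.35 w 0.0183
[ 0.004 -0.012  0.028] [ 0.004 -0.002  0.001]
```

View pics/w4c.png

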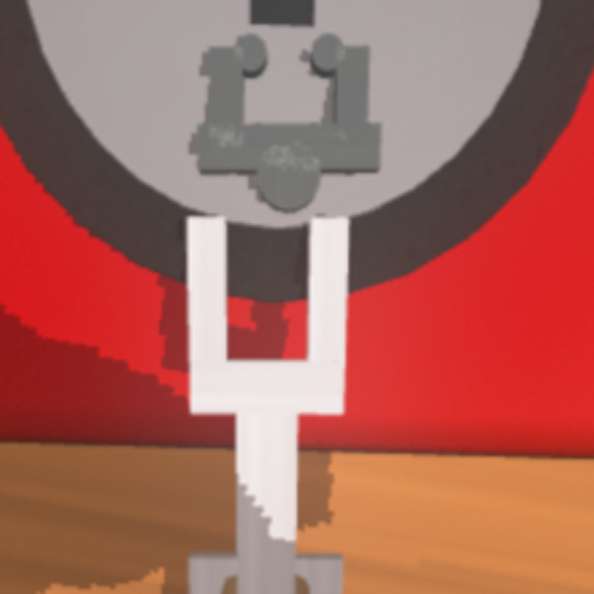

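Call:
arm_command([
  {"dp": [0,0,0.018],"angular": [0.002,0,0],"gripper": 10},
  {"dp": [0,0,0.016],"angular": [0.002,0,0],"gripper": 10},
  {"dp": [0,0,0],"angular": [0,0,0],"gripper": 10},
  {"dp": [0,0.012,0],"angular": [0,0,0],"gripper": 10},
  {"dp": [0,0.016,0],"angular": [0,0,0],"gripper": 10},
  {"dp": [0,0.016,0],"angular": [0,0,0],"gripper": 10},
  {"dp": [0,0.016,0],"angular": [0,0,0],"gripper": 10},
  {"dp": [0,0.016,0],"angular": [0,0,0],"gripper": 10},
])

```text
clock: 8.35
position: [0.5229, -0.1734, 0.0951]
ee_rot: [0.541, 0.456, 0.541, -0.455]
contact_force: [-0.1, 0.9, -2.2]
width: 0.0183
```

```bash
cat >> h.py <<'E'
def rep():
    s=get_state(); p=s['position']; u=np.array([np.cos(np.radians(9.8)),np.sin(np.radians(9.8))]); t=p[:2]+u*.0873
    ref=np.array([.607,-.1574]); print('tip past rear0 mm',((t-ref)@u*1e3).round(1),'left',((t-ref)@[-u[1],u[0]]*1e3).round(1),'prong bottom z',((p[2]-.0143)*1e3).round(1))
    plan([p[0],p[1],.0935],-80.2,1)
E
python3 -c "
from h import *
rep()"
```

```text
tip past rear0 mm 1.7 left -1.5 prong bottom z 80.8
err mm [ 0.   0.  -1.6] rot deg [-0.  -0.1 -0. ] F [-0.1  0.9 -2.2] t 8.35 w 0.0183
[ 0.013 -0.     0.   ] [-0.    -0.001 -0.   ]
```

Call:
arm_command([
  {"dp": [0.013,0,-0.008],"angular": [0,0,0],"gripper": 10},
  {"dp": [0.002,0.014,0],"angular": [0,0,0],"gripper": 10},
  {"dp": [0.001,0.014,0],"angular": [0,0,0],"gripper": 10},
  {"dp": [0.001,0.014,0],"angular": [0,0,0],"gripper": 10},
  {"dp": [0.001,0.014,0],"angular": [0,0,0],"gripper": 10},
  {"dp": [0.001,0.014,0],"angular": [0,0,0],"gripper": 10},
  {"dp": [0.001,0.014,0],"angular": [0,0,0],"gripper": 10},
  {"dp": [0,0,0],"angular": [0,0,0],"gripper": 10},
])

```text
clock: 9.35
position: [0.5335, -0.1705, 0.0924]
ee_rot: [0.541, 0.456, 0.541, -0.455]
contact_force: [0.8, -0.1, -1.9]
width: 0.0185
```

```bash
python3 - <<'E'
from h import *
rep()
d=snap('wrist'); save(d,'w5.npz')
i=d['image'][0:220,180:400]; cv2.imwrite('pics/w5c.png',cv2.resize(i,None,fx=2.7,fy=2.7,interpolation=cv2.INTER_CUBIC))
E
```

```text
tip past rear0 mm 12.7 left -0.4 prong bottom z 78.1
err mm [0.  0.  1.1] rot deg [ 0.  -0.1 -0. ] F [ 0.8 -0.1 -1.9] t 9.35 w 0.0185
[-0.009  0.    -0.   ] [ 0.    -0.001 -0.   ]
```

View pics/w5c.png

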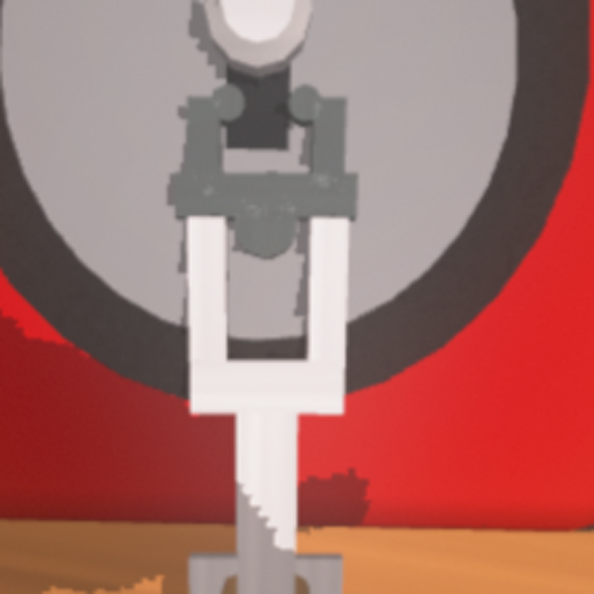

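The prongs bear squarely on both sides of the tail, and the clip lines up with the axle to within about 1 mm. I'll keep pushing and watch the force.

Call:
arm_command([
  {"dp": [-0.007,0,0],"angular": [0,0,0],"gripper": 10},
  {"dp": [0,0.013,0],"angular": [0,0,0],"gripper": 10},
  {"dp": [0,0.013,0],"angular": [0,0,0],"gripper": 10},
  {"dp": [0,0.013,0],"angular": [0,0,0],"gripper": 10},
  {"dp": [0,0.013,0],"angular": [0,0,0],"gripper": 10},
  {"dp": [0,0.013,0],"angular": [0,0,0],"gripper": 10},
  {"dp": [0,0.013,0],"angular": [0,0,0],"gripper": 10},
  {"dp": [0,0.013,0],"angular": [0,0,0],"gripper": 10},
])

```text
clock: 10.4
position: [0.5417, -0.1686, 0.0928]
ee_rot: [0.539, 0.454, 0.543, -0.456]
contact_force: [-4.5, -1.5, -0.8]
width: 0.0179
```

```bash
python3 -c "
from h import *
rep()"
```

```text
tip past rear0 mm 21.1 left 0.1 prong bottom z 78.5
err mm [0.  0.  0.7] rot deg [ 0.  -0.2  0.3] F [-4.5 -1.5 -0.8] t 10.4 w 0.0179
[-0.006 -0.    -0.   ] [ 0.    -0.002  0.004]
```

Call:
arm_command([
  {"dp": [-0.005,0.012,0],"angular": [0,0,0.002],"gripper": 10},
  {"dp": [0,0.013,0],"angular": [0,0,0],"gripper": 10},
  {"dp": [0,0.013,0],"angular": [0,0,0],"gripper": 10},
  {"dp": [0,0.013,0],"angular": [0,0,0],"gripper": 10},
  {"dp": [0,0.013,0],"angular": [0,0,0],"gripper": 10},
  {"dp": [0,0.013,0],"angular": [0,0,0],"gripper": 10},
  {"dp": [0,0.013,0],"angular": [0,0,0],"gripper": 10},
  {"dp": [0,0.013,0],"angular": [0,0,0],"gripper": 10},
])

```text
clock: 11.4
position: [0.5534, -0.1667, 0.0928]
ee_rot: [0.539, 0.455, 0.543, -0.456]
contact_force: [-3.3, -0.5, -2.0]
width: 0.0182
```

```bash
python3 -c "
from h import *
rep()"
```

```text
tip past rear0 mm 32.9 left -0.0 prong bottom z 78.5
err mm [0.  0.  0.7] rot deg [ 0.  -0.2  0.3] F [-3.3 -0.5 -2. ] t 11.4 w 0.0182
[-0.006 -0.    -0.   ] [ 0.    -0.002  0.003]
```

Call:
arm_command([
  {"dp": [-0.005,0.011,0],"angular": [0,0,0.002],"gripper": 10},
  {"dp": [0,0.011,0],"angular": [0,0,0],"gripper": 10},
  {"dp": [0,0.011,0],"angular": [0,0,0],"gripper": 10},
  {"dp": [0,0.011,0],"angular": [0,0,0],"gripper": 10},
  {"dp": [0,0.011,0],"angular": [0,0,0],"gripper": 10},
  {"dp": [0,0.011,0],"angular": [0,0,0],"gripper": 10},
  {"dp": [0,0.011,0],"angular": [0,0,0],"gripper": 10},
  {"dp": [0,0.011,0],"angular": [0,0,0],"gripper": 10},
])

```text
clock: 12.4
position: [0.5553, -0.1656, 0.0927]
ee_rot: [0.535, 0.451, 0.547, -0.459]
contact_force: [-5.7, -0.3, 0.4]
width: 0.0184
```

```bash
python3 -c "
from h import *
rep()"
```

```text
tip past rear0 mm 34.9 left 0.8 prong bottom z 78.4
err mm [0.  0.  0.8] rot deg [ 0.1 -0.3  1.1] F [-5.7 -0.3  0.4] t 12.4 w 0.0184
[-0.007 -0.    -0.   ] [ 0.001 -0.003  0.013]
```

Call:
arm_command([
  {"dp": [-0.004,0.013,0],"angular": [0,0,0.006],"gripper": 10},
  {"dp": [0,0.014,0],"angular": [0,0,0.004],"gripper": 10},
  {"dp": [0,0.014,0],"angular": [0,0,0.004],"gripper": 10},
  {"dp": [0,0.015,0],"angular": [0,0,0.004],"gripper": 10},
  {"dp": [0,0.015,0],"angular": [0,0,0.004],"gripper": 10},
  {"dp": [0,0.016,0],"angular": [0,0,0.004],"gripper": 10},
  {"dp": [0,0.016,0],"angular": [0,0,0.004],"gripper": 10},
  {"dp": [0,0.016,0],"angular": [0,0,0.004],"gripper": 10},
])

```text
clock: 13.4
position: [0.5556, -0.1654, 0.0907]
ee_rot: [0.541, 0.458, 0.542, -0.451]
contact_force: [-5.7, -3.2, -0.1]
width: 0.0182
```

```bash
python3 -c "
from h import *
rep()"
```

```text
tip past rear0 mm 35.3 left 0.9 prong bottom z 76.4
err mm [0.  0.  2.8] rot deg [ 0.2 -0.4 -0.4] F [-5.7 -3.2 -0.1] t 13.4 w 0.0182
[-0.023  0.    -0.   ] [ 0.002 -0.005 -0.004]
```

```bash
python3 - <<'E'
from h import *
d=snap('wrist'); save(d,'w6.npz'); P=pts(d)
z=lambda x,y:np.median(P[int(y/2.7)-3:int(y/2.7)+4,180+int(x/2.7)-3:180+int(x/2.7)+4,2]).round(4)
print('prong tips z',z(206,235),z(329,235),'roots',z(206,330),z(329,330),'crossbar',z(268,388))
i=d['image'][0:220,180:400]; cv2.imwrite('pics/w6c.png',cv2.resize(i,None,fx=2.7,fy=2.7,interpolation=cv2.INTER_CUBIC))
E
```

```text
prong tips z 0.0839 0.0832 roots 0.0839 0.0836 crossbar 0.0838
```

View pics/w6c.png

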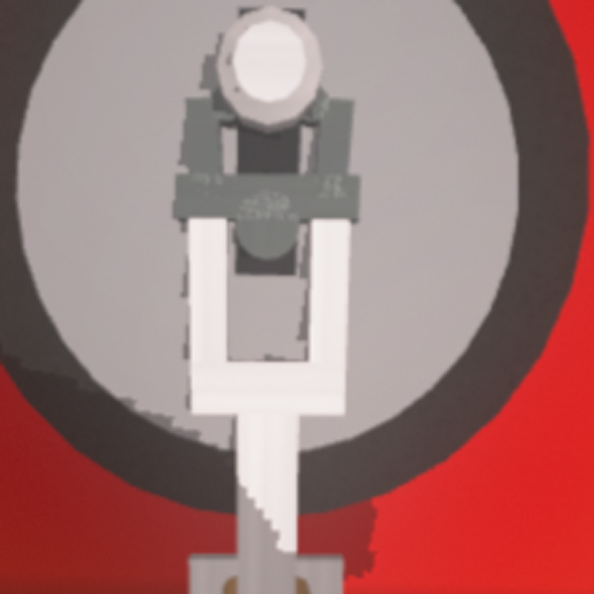

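The jaws touch the neck, the axle bears, and the prongs are square and flat on the face. Now I'll ramp the push gently.

Call:
arm_command([
  {"dp": [-0.012,0.016,0],"angular": [0,0,0],"gripper": 10},
  {"dp": [-0.006,0.018,0],"angular": [0,0,0.002],"gripper": 10},
  {"dp": [-0.004,0.02,0],"angular": [0,0,0.002],"gripper": 10},
  {"dp": [-0.004,0.02,0],"angular": [0,0,0.002],"gripper": 10},
  {"dp": [-0.004,0.022,0],"angular": [0,0,0.002],"gripper": 10},
  {"dp": [-0.004,0.022,0],"angular": [0,0,0.002],"gripper": 10},
  {"dp": [-0.004,0.022,0],"angular": [0,0,0.002],"gripper": 10},
  {"dp": [-0.004,0.022,0],"angular": [0,0,0.002],"gripper": 10},
])

```text
clock: 14.45
position: [0.556, -0.1652, 0.0922]
ee_rot: [0.537, 0.454, 0.547, -0.455]
contact_force: [-8.1, -2.9, 0.7]
width: 0.018
```

```bash
python3 -c "
from h import *
rep()"
```

```text
tip past rear0 mm 35.7 left 0.9 prong bottom z 77.9
err mm [0.  0.  1.3] rot deg [ 0.2 -0.6  0.6] F [-8.1 -2.9  0.7] t 14.45 w 0.018
[-0.011 -0.    -0.   ] [ 0.003 -0.006  0.006]
```

Call:
arm_command([
  {"dp": [-0.006,0.024,0],"angular": [0,-0.002,0.003],"gripper": 10},
  {"dp": [-0.004,0.025,0],"angular": [0,0,0.003],"gripper": 10},
  {"dp": [-0.004,0.026,0],"angular": [0,0,0.003],"gripper": 10},
  {"dp": [-0.004,0.027,0],"angular": [0,0,0.003],"gripper": 10},
  {"dp": [-0.004,0.028,0],"angular": [0,0,0.003],"gripper": 10},
  {"dp": [-0.004,0.028,0],"angular": [0,0,0.003],"gripper": 10},
  {"dp": [-0.004,0.028,0],"angular": [0,0,0.003],"gripper": 10},
  {"dp": [-0.004,0.028,0],"angular": [0,0,0.003],"gripper": 10},
])

```text
clock: 15.45
position: [0.5631, -0.1638, 0.0933]
ee_rot: [0.537, 0.454, 0.547, -0.454]
contact_force: [0.4, 0.2, -1.7]
width: 0.0179
```

```bash
python3 -c "
from h import *
rep()"
```

```text
tip past rear0 mm 42.9 left 1.2 prong bottom z 79.0
err mm [0.  0.  0.2] rot deg [ 0.3 -0.6  0.5] F [ 0.4  0.2 -1.7] t 15.45 w 0.0179
[-0.002 -0.    -0.   ] [ 0.003 -0.006  0.006]
```

The force dropped to about 0 after 7 mm of travel, so it snapped. Now gentle steps to the hard stop.

Call:
arm_command([
  {"dp": [0,0.008,0],"angular": [0,-0.002,0.003],"gripper": 10},
  {"dp": [0,0.01,0],"angular": [0,0,0.001],"gripper": 10},
  {"dp": [0,0.01,0],"angular": [0,0,0.001],"gripper": 10},
  {"dp": [0,0.012,0],"angular": [0,0,0.001],"gripper": 10},
  {"dp": [-0.002,0.014,0],"angular": [0,0,0.001],"gripper": 10},
  {"dp": [-0.002,0.016,0],"angular": [0,0,0.001],"gripper": 10},
  {"dp": [-0.002,0.018,0],"angular": [0,0,0.001],"gripper": 10},
  {"dp": [-0.002,0.018,0],"angular": [0,0,0.001],"gripper": 10},
])

```text
clock: 16.45
position: [0.5654, -0.1628, 0.0935]
ee_rot: [0.537, 0.451, 0.548, -0.456]
contact_force: [-6.1, -2.4, -0.2]
width: 0.0181
```

```bash
python3 - <<'E'
from h import *
rep()
d=snap('wrist'); save(d,'w7.npz')
i=d['image'][0:220,180:400]; cv2.imwrite('pics/w7c.png',cv2.resize(i,None,fx=2.7,fy=2.7,interpolation=cv2.INTER_CUBIC))
E
```

```text
tip past rear0 mm 45.3 left 1.8 prong bottom z 79.2
err mm [ 0.  0. -0.] rot deg [ 0.4 -0.4  0.8] F [-6.1 -2.4 -0.2] t 16.45 w 0.0181
[0. 0. 0.] [ 0.004 -0.005  0.009]
```

View pics/w7c.png

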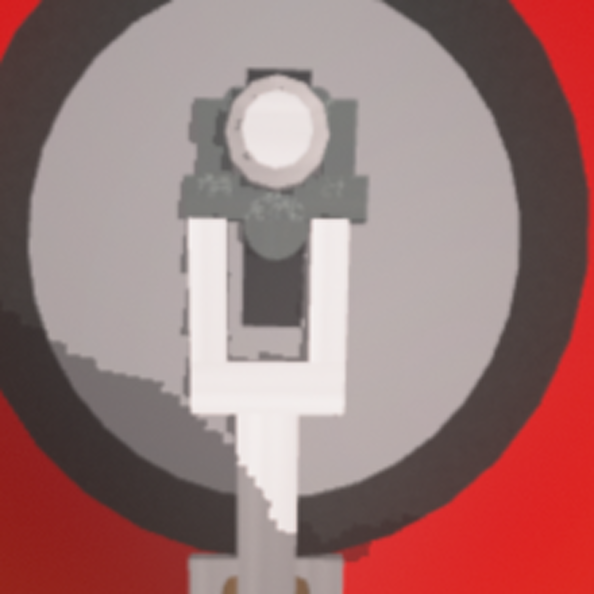

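```bash
python3 - <<'E'
from h import *
d=dict(np.load('w7.npz')); f=lambda x,y,z:onplane(d,180+x/2.7-.3,y/2.7-.3,z)[:2]
ax=f(277,131,.096); r1,r2=f(180,218,.084),f(368,221,.084); m=(r1+r2)/2
e=(r1-r2)/np.linalg.norm(r1-r2); u=np.array([e[1],-e[0]]); v=ax-m; print('axle',ax,'rear',m,np.linalg.norm(r1-r2),'fwd',v@u,'lat',v@e)
p=get_state()['position']; print('plan back'); plan([p[0]-.012*.985,p[1]-.012*.17,p[2]+.0],-80.2,2)
E
```

```text
axle [ 0.66411261 -0.14664924] rear [ 0.65112241 -0.1485223 ] 0.03513407522846102 fwd 0.013122051652894465 lat -0.0002556529886765577
plan back
err mm [-11.8  -2.    0. ] rot deg [ 0.4 -0.4  0.9] F [-5.7 -1.3 -0.8] t 16.5 w 0.0181
[ 0.001 -0.05  -0.   ] [ 0.002 -0.002  0.005]
[ 0.   -0.05 -0.  ] [ 0.002 -0.002  0.005]
```

Call:
arm_command([
  {"dp": [-0.002,0.02,0],"angular": [0,0,0.004],"gripper": 10},
  {"dp": [-0.002,0.022,0],"angular": [0,0,0.003],"gripper": 10},
  {"dp": [-0.002,0.024,0],"angular": [0,0,0.003],"gripper": 10},
  {"dp": [-0.002,0.026,0],"angular": [0,0,0.003],"gripper": 10},
  {"dp": [-0.002,0.028,0],"angular": [0,0,0.003],"gripper": 10},
  {"dp": [-0.002,0.028,0],"angular": [0,0,0.003],"gripper": 10},
  {"dp": [-0.002,0.028,0],"angular": [0,0,0.003],"gripper": 10},
  {"dp": [-0.002,0.028,0],"angular": [0,0,0.003],"gripper": 10},
])

```text
clock: 17.5
position: [0.5654, -0.1623, 0.0932]
ee_rot: [0.535, 0.448, 0.551, -0.457]
contact_force: [-8.1, -2.8, 1.6]
width: 0.0183
```

```bash
python3 -c "
from h import *
rep()"
```

```text
tip past rear0 mm 45.5 left 2.3 prong bottom z 78.9
err mm [0.  0.  0.3] rot deg [ 0.6 -0.6  1.4] F [-8.1 -2.8  1.6] t 17.5 w 0.0183
[-0.002 -0.    -0.   ] [ 0.007 -0.006  0.015]
```

The clip holds firm at about 8.5 N. The axle is 13.1 mm ahead of the rear face (14 nominal) and 0.3 mm to the side, so it's home. Back off straight, then lift.

Call:
arm_command([
  {"dp": [-0.003,-0.04,0],"angular": [0,0,0.004],"gripper": 10},
  {"dp": [-0.003,-0.08,0],"angular": [0.003,-0.003,0.006],"gripper": 10},
  {"dp": [0,-0.12,0],"angular": [0.003,-0.003,0.005],"gripper": 10},
  {"dp": [0,-0.12,0],"angular": [0,0,0],"gripper": 10},
  {"dp": [-0.15,-0.06,0],"angular": [0,0,0],"gripper": 10},
  {"dp": [-0.25,0,0],"angular": [0,0,0],"gripper": 10},
  {"dp": [-0.15,0,0],"angular": [0,0,0],"gripper": 10},
  {"dp": [0,0,0],"angular": [0,0,0],"gripper": 10},
])

```text
clock: 18.5
position: [0.5148, -0.1717, 0.1669]
ee_rot: [0.544, 0.458, 0.537, -0.453]
contact_force: [0.6, 0.4, -1.9]
width: 0.0186
```

```bash
python3 - <<'E'
from h import *
d=snap('wrist'); save(d,'w8.npz'); print(get_state()['position']); plan([.520,.15,.125],-81.5,8)
i=d['image'][0:240,140:440]; cv2.imwrite('pics/w8c.png',cv2.resize(i,None,fx=2.5,fy=2.5,interpolation=cv2.INTER_CUBIC))
E
```

```text
[ 0.51431865 -0.17148813  0.16598924]
err mm [  5.7 321.5 -41. ] rot deg [ 1.2  0.1 -0.6] F [-0.3  0.  -1.5] t 18.55 w 0.0181
[ 0.042  0.062 -0.329] [ 0.002  0.    -0.001]
[ 0.043  0.061 -0.329] [ 0.002  0.    -0.001]
[ 0.043  0.06  -0.329] [ 0.002  0.    -0.001]
[ 0.043  0.06  -0.33 ] [ 0.002  0.    -0.001]
[ 0.043  0.059 -0.33 ] [ 0.002  0.    -0.001]
[ 0.043  0.058 -0.33 ] [ 0.002  0.    -0.001]
[ 0.043  0.057 -0.33 ] [ 0.002  0.    -0.001]
[ 0.043  0.056 -0.33 ] [ 0.002  0.    -0.001]
```

View pics/w8c.png

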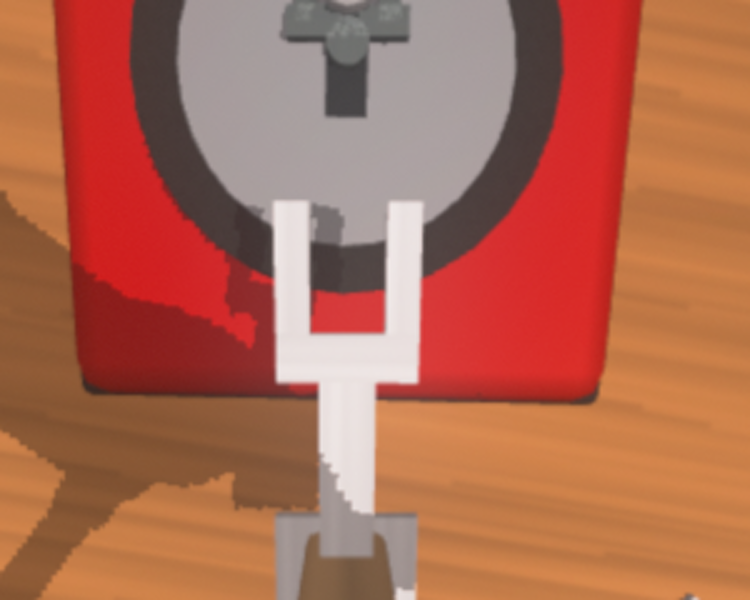

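Call:
arm_command([
  {"dp": [0,0.04,-0.2],"angular": [0.002,0,-0.002],"gripper": 10},
  {"dp": [0,0.065,-0.35],"angular": [0.002,0,-0.002],"gripper": 10},
  {"dp": [0.04,0.065,-0.37],"angular": [0.002,0,-0.001],"gripper": 10},
  {"dp": [0.06,0.065,-0.37],"angular": [0.002,0,-0.001],"gripper": 10},
  {"dp": [0.06,0.065,-0.37],"angular": [0.002,0,0],"gripper": 10},
  {"dp": [0.06,0.065,-0.37],"angular": [0.002,0,0],"gripper": 10},
  {"dp": [0.06,0.06,-0.37],"angular": [0.002,0,0],"gripper": 10},
  {"dp": [0.04,0.04,-0.2],"angular": [0,0,0],"gripper": 10},
])

```text
clock: 19.55
position: [0.5185, 0.1525, 0.1209]
ee_rot: [0.534, 0.462, 0.535, -0.465]
contact_force: [0.6, -0.5, -1.6]
width: 0.0181
```

```bash
python3 - <<'E'
from h import *
print(get_state()['position']); plan([.52,.152,.045],-81.5,5)
E
```

```text
[0.51850754 0.1525478  0.12087163]
err mm [  1.5  -0.5 -75.9] rot deg [-0.4  0.1  0.2] F [ 0.6 -0.5 -1.6] t 19.55 w 0.0181
[0.126 0.003 0.001] [-0.001  0.     0.001]
[0.126 0.003 0.001] [-0.001  0.     0.001]
[0.126 0.003 0.001] [-0.001  0.     0.001]
[0.126 0.003 0.001] [-0.001  0.     0.001]
[0.126 0.002 0.001] [-0.001  0.     0.001]
```

Call:
arm_command([
  {"dp": [0,0,0],"angular": [0,0,0.002],"gripper": 10},
  {"dp": [0,0,0],"angular": [0,0,0],"gripper": 10},
  {"dp": [0.14,0,0],"angular": [0,0,0],"gripper": 10},
  {"dp": [0.2,0,0],"angular": [0,0,0],"gripper": 10},
  {"dp": [0.16,0,0],"angular": [0,0,0],"gripper": 10},
  {"dp": [0.08,0,0],"angular": [0,0,0],"gripper": 10},
  {"dp": [0,0,0],"angular": [0,0,0],"gripper": 10},
  {"dp": [0,0,0],"angular": [0,0,0],"gripper": 10},
])

```text
clock: 20.55
position: [0.519, 0.1475, 0.0496]
ee_rot: [0.534, 0.463, 0.533, -0.465]
contact_force: [-1.1, -0.4, -2.0]
width: 0.0184
```

```bash
python3 - <<'E'
from h import *
print(get_state()['position']); plan([.52,.153,.04],-81.5,1)
d=snap('wrist'); P=pts(d); im=d['image']; 
z=lambda x,y:np.median(P[int(y/2.7)-3:int(y/2.7)+4,180+int(x/2.7)-3:180+int(x/2.7)+4,2]).round(4)
print('prong tips z',z(206,235),z(329,235),'roots',z(206,330),z(329,330),'crossbar',z(268,388))
E
```

```text
[0.51897992 0.14754468 0.04958292]
err mm [ 1.   5.5 -9.6] rot deg [-0.6  0.2  0. ] F [-1.1 -0.4 -2. ] t 20.55 w 0.0184
[ 0.08   0.015 -0.044] [-0.006  0.002  0.   ]
prong tips z 0.0419 0.0422 roots 0.0423 0.0423 crossbar 0.0425
```

Call:
arm_command([
  {"dp": [0.02,0,-0.03],"angular": [0,0,0],"gripper": 10},
  {"dp": [0.03,0,0],"angular": [0,0,0],"gripper": 10},
  {"dp": [0.02,0,0],"angular": [0,0,0],"gripper": 10},
  {"dp": [0.01,0,0],"angular": [0,0,0],"gripper": 10},
  {"dp": [0.01,0,0],"angular": [0,0,0],"gripper": 10},
  {"dp": [0.01,0,0],"angular": [0,0,0],"gripper": 10},
  {"dp": [0.008,0,0],"angular": [0,0,0],"gripper": 10},
  {"dp": [0,0,0],"angular": [0,0,0],"gripper": 10},
])

```text
clock: 21.6
position: [0.5194, 0.1518, 0.0372]
ee_rot: [0.535, 0.464, 0.532, -0.464]
contact_force: [-1.1, 1.2, -1.3]
width: 0.0181
```

```bash
python3 - <<'E'
from h import *
print(get_state()['position']); plan([.52,.153,.038],-81.5,1)
d=snap('wrist'); P=pts(d); im=d['image']; 
z=lambda x,y:np.median(P[int(y/2.7)-3:int(y/2.7)+4,180+int(x/2.7)-3:180+int(x/2.7)+4,2]).round(4)
print('prong tips z',z(206,235),z(329,235),'roots',z(206,330),z(329,330),'crossbar',z(268,388))
E
```

```text
[0.51943139 0.1518234  0.03717134]
err mm [0.6 1.2 0.8] rot deg [-0.5  0.2 -0.1] F [-1.1  1.2 -1.3] t 21.6 w 0.0181
[-0.007  0.006 -0.009] [-0.006  0.002 -0.001]
prong tips z 0.03 0.0299 roots 0.0302 0.0302 crossbar 0.0303
```

Prong tops are at about 30 mm and the TCP height matches the original grasp, so the fork is on the mat. One small press, then open and wait.

Call:
arm_command([
  {"dp": [0.008,0,0],"angular": [0,0,0],"gripper": 10},
  {"dp": [0.008,0,0],"angular": [0,0,0],"gripper": 10},
  {"dp": [0,0,0],"angular": [0,0,0],"gripper": 10},
  {"dp": [0,0,0],"angular": [0,0,0],"gripper": 30},
  {"dp": [0,0,0],"angular": [0,0,0],"gripper": 60},
  {"dp": [0,0,0],"angular": [0,0,0],"gripper": 85},
  {"dp": [0,0,0],"angular": [0,0,0],"gripper": 85},
  {"dp": [0,0,0],"angular": [0,0,0],"gripper": 85},
])

```text
clock: 22.65
position: [0.5205, 0.1519, 0.0374]
ee_rot: [0.536, 0.465, 0.531, -0.464]
contact_force: [-0.3, -0.5, -0.6]
width: 0.0845
```

```bash
python3 - <<'E'
from h import *
print(get_state()['position']); plan([.519,.152,.15],-81.5,1)
E
```

```text
[0.52047644 0.15193601 0.037446  ]
err mm [-1.500e+00  1.000e-01  1.126e+02] rot deg [-0.5  0.2 -0.3] F [-0.3 -0.5 -0.6] t 22.65 w 0.0845
[-0.938 -0.008  0.001] [-0.006  0.002 -0.003]
```

Call:
arm_command([
  {"dp": [-0.08,0,0],"angular": [0,0,0],"gripper": 85},
  {"dp": [-0.2,0,0],"angular": [0,0,0],"gripper": 85},
  {"dp": [-0.3,0,0],"angular": [0,0,0],"gripper": 85},
  {"dp": [-0.3,0,0],"angular": [0,0,0],"gripper": 85},
  {"dp": [-0.3,0,0],"angular": [0,0,0],"gripper": 85},
  {"dp": [-0.2,-0.3,0],"angular": [0,0,0],"gripper": 85},
  {"dp": [0,-0.3,0],"angular": [0,0,0],"gripper": 85},
  {"dp": [0,0,0],"angular": [0,0,0],"gripper": 85},
])

```text
clock: 23.65
position: [0.4475, 0.1424, 0.2129]
ee_rot: [0.537, 0.466, 0.53, -0.462]
contact_force: [0.9, -0.2, 1.1]
width: 0.0854
```

```bash
python3 - <<'E'
from h import *
d=snap('scene'); P=pts(d); s=get_state(); print(s['position'],s['qd'].round(3))
hsv=cv2.cvtColor(d['image'],cv2.COLOR_BGR2HSV)
a=P[...,:2]-[.52,.152]; h=(np.hypot(a[...,0],a[...,1])<.03)&(abs(P[...,2]-.09)<.006); print('handle top',P[h].mean(0),h.sum())
w=dict(np.load('w8.npz'))
old=np.load('scene0.npz')['image']
u,v=map(int,proj(d,[.664,-.1466,.09])); print(u,v)
c1=cv2.resize(d['image'][150:235,230:345],None,fx=4,fy=4,interpolation=cv2.INTER_CUBIC)
c2=cv2.resize(d['image'][v-35:v+35,u-40:u+40],None,fx=4.85,fy=4.85,interpolation=cv2.INTER_CUBIC)[:340]
o=np.zeros((340,460+c2.shape[1],3),np.uint8); o[:,:460]=c1; o[:c2.shape[0],460:]=c2; o=cv2.resize(o,None,fx=.9,fy=.9)
cv2.imwrite('pics/end.png',o)
# bystander differences
df=cv2.absdiff(d['image'],old).max(2)>60; df=cv2.morphologyEx(df.astype(np.uint8),cv2.MORPH_OPEN,np.ones((3,3)))
n,l,st,ce=cv2.connectedComponentsWithStats(df); print([(st[i].tolist(),ce[i].round().tolist()) for i in range(1,n) if st[i][4]>40])
E
```

```text
[0.44944856 0.14259384 0.21322335] [-0.002  0.037 -0.029 -0.002 -0.022  0.   ]
handle top [0.51850156 0.1467542  0.09022566] 89
290 307
[([75, 0, 8, 8, 52], [79.0, 3.0]), ([91, 0, 13, 20, 165], [98.0, 9.0]), ([117, 0, 33, 81, 1289], [135.0, 34.0]), ([282, 0, 7, 13, 77], [285.0, 6.0]), ([290, 0, 22, 15, 220], [301.0, 6.0]), ([241, 26, 31, 17, 380], [255.0, 34.0]), ([83, 36, 31, 59, 939], [100.0, 63.0]), ([236, 39, 16, 9, 64], [244.0, 43.0]), ([260, 49, 19, 57, 688], [270.0, 76.0]), ([288, 51, 18, 51, 610], [296.0, 77.0]), ([240, 56, 16, 25, 232], [249.0, 68.0]), ([119, 83, 19, 7, 66], [128.0, 87.0]), ([239, 85, 23, 34, 536], [250.0, 101.0]), ([144, 93, 21, 17, 220], [156.0, 102.0]), ([170, 93, 52, 26, 930], [197.0, 106.0]), ([133, 94, 9, 8, 61], [137.0, 98.0]), ([245, 109, 79, 78, 2862], [283.0, 147.0]), ([222, 113, 16, 15, 98], [229.0, 120.0]), ([47, 138, 21, 21, 159], [59.0, 148.0]), ([169, 138, 31, 8, 189], [184.0, 142.0]), ([307, 149, 9, 6, 41], [311.0, 151.0]), ([221, 164, 18, 13, 131], [229.0, 170.0]), ([101, 182, 12, 9, 60], [107.0, 186.0]), ([314, 197, 15, 5, 51], [320.0, 199.0]), ([278, 222, 26, 17, 255], [292.0, 230.0]), ([313, 228, 16, 18, 139], [321.0, 238.0]), ([278, 303, 8, 8, 50], [282.0, 306.0]), ([286, 306, 7, 8, 42], [289.0, 310.0])]
```

View pics/end.png

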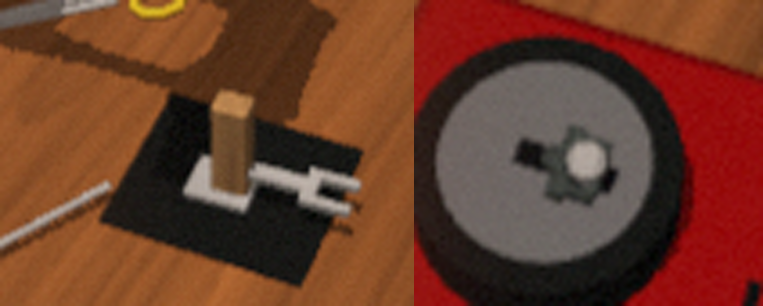

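```bash
python3 -c "
from rig import *
print(sign_off())"
```

```text
the job is handed in; nothing more can be done
None
```

The clip is snapped home around the axle, the fork is upright and released on its mat, and the job was handed in at about 24 s of the 56 s allowed; no verdict is reported.

I took fork A, the one farthest left (handle y ≈ +0.14 m; the look-alikes are at about -0.15 and -0.31 m). The loose axle slid about 15 mm at 3–5 N before it bore. The last wrist reading before the snap was about 8.5 N.

**Last checks:**
- **Clip:** it stopped hard about 11 mm after the jaws touched the neck and held at about 8.5 N. The axle measured 13.1 mm ahead of the clip's rear face (14 mm nominal, so 0.9 mm off) and 0.3 mm to the side. After I backed off, the end picture shows it still around the axle.
- **Fork:** it stands upright on the mat with its handle about 9 mm from the mat's centre. The gripper is open and well clear.
- **Other things:** the before-and-after picture difference showed nothing I took for a moved bystander. The changes looked like the arm, its shadow, the fork, the clip and the axle, but I did not check each one.

**Disagreements:**
- The first reading of the fork's heading was 12–13°, and the closer look gave about 8°; I used about 9°.
- During the push the prongs sank about 1 mm and rested lightly on the wheel's face. I raised them again before the snap.

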